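# Turn the breakfast board over on its drying stand

### The arm

A 6-joint arm with a two-finger parallel gripper is mounted at the origin on a cart in front of the work surface, level with it; the furniture and walls round the work are solid. World frame = base frame: x ahead of the robot, y to its left, z up, the work surface at z = 0. Lengths are in mm, angles in rad, forces in N, time in s.
With the tool pointing down it reaches from about 275 to 1000 mm from the base axis. Payload 8.4 kg.
Tool frame: the origin (TCP) lies on the centre line of the jaws, within the pads' length; the fingertips stand 17 mm ahead of it and the grasp point (between the pads) lies 2 mm behind it; z points along the fingers, y is the line along which they close (so a half turn about z gives the same grasp; the last joint's range is limited). The gripper opens to 85 mm and grips with 20 to 120 N. Pads are 22 mm wide; open, the fingers measure 114 mm over their backs; the gripper's body (76 mm by 85 mm) begins 54 mm behind the grasp point. The pads swing forward as they close: fully open they stand 13 mm farther back than shut.
Start: joints at [1.108, 0.353, 1.633, -0, 1.155, -0.002], TCP at [277.915, 559.814, 248.281] pointing down, gripper open.
Joint ranges: [-2.63, 2.63], [-0.92, 2.1], [0.06, 2.66], [-1.3, 4.44], [0, 2.69], [-3.02, 3.02]. Speed limits (rad/s): [2.22, 2.22, 2.79, 3.14, 3.14, 3.14].

### API

Orientations are given as a unit quaternion [w, x, y, z].
In Python, from station import monitor, optics, job gives the robot as it stands. The module is installed in compiled form; this text tells all that it offers.
- The arm moves only by the shell command python3 -m pendant 'ROWS' [FORCE]. ROWS is JSON, a list of rows, each an object of numbers: "x", "y", "z": the shift along the tool's x, y, z in units of 15 cm (1.0 is 15 cm); "ax", "ay", "az": the turn, a rotation vector about the tool's x, y, z in units of 30 degrees (1.0 is 30 degrees); "hand": the closure, from 0 (fully open) to 1 (shut). A call has 1 to 12 rows; each row is the pose to reach, as a shift and turn from the pose commanded when the call began, along the tool's axes at that moment; what a row does not reach only later rows make up. A row lasts 1/12 s, in which the tool goes at most 41.7 mm and 7.16 degrees, less where a joint would pass 70% of its speed; a pose out of reach is approached as far as the arm can. A call with a number of a shift or a turn outside -1 to 1 is refused whole. A call with a gripper value outside its range is refused whole. The fingers move at their own pace and stop on an object; FORCE is the grip in N (left out, the last holds). Time passes only in rows, so rows that repeat a pose let the fingers close. It gives the time, the measured TCP pose, the force, the opening and the grip force at its end, in the units of the state.
- monitor.state(): the state, without advancing time (a new reading comes with each control period).
- optics.grab_frame(name): name is "scene" or "top" or "wrist"; returns (picture, depth): 420x560x3 uint8, red, green, blue; 420x560 float32, mm along the optical axis (not along the pixel's ray), 0 where there is no reading.
- optics.camera_params(name): a dict with "fovy" (degrees; the focal length in pixels is half the picture's height over the tangent of half this angle, whatever the lens; pixels are square), "cx", "cy" (the principal point, pixels), "cam_to_world" (4x4, takes a point from camera to world coordinates); the wrist camera has in their place "hand_eye" (4x4, takes a point from camera to tool coordinates, whose origin is the TCP and whose axes are the flange's). Camera axes: x right, y down, z forward; pixel columns grow to the right and rows downward; lengths in mm; the calibration is good to about 2 mm. A picture is of the moment at which its call begins: read the wrist's pose just before it. camera_params takes no time and is no camera call.
- job.job_done(): hands the job in; it is judged then, once.
The state is a dict: "clock": time; "joint_positions": joint angles; "qd": joint speeds; "effort": joint torques, N m; "ee_pos": TCP position; "tcp_rot": TCP orientation; "contact_force": force on the tool from outside, world axes, zero at the start; "moment": the same for the moment, N m; "width": finger opening in mm; "grip_force": force on a finger pad.
Only numpy, scipy, OpenCV 4.12 (cv2) and the standard library are available. Lean on these libraries where they do the work, as an engineer would, in place of code of your own. Each camera call takes 0.05 s, during which the arm holds its last target. There are 200 camera calls.

### The job

The small wooden board with the short handle is drying on the low white stand with its plain face showing. Turn it over and put it back square on the middle of the stand, leaning, handle up, foot on the ledge behind the lip, so that the face with the juice groove now looks out and its plain face lies against the back rest. Do not knock over the pepper mill or the salt shaker that stand behind it.

Things in the scene. Friction and masses are not known exactly. Their poses are not given: they have to be found in the camera images.
- board: pale wooden board, 130 mm wide, 140 high, 16 thick, with a flat handle (44 mm wide, 55 high, 16 thick) on its top edge; 195 mm high in all, about 0.2 kg. Origin: middle of its foot (lower edge), half-way through the thickness. z runs up to the handle, y along the width, +x is the outward normal of the grooved face (dark groove 7 mm wide, 11 mm from the edge), -x of the plain face
- board_grip (a point): middle of the board's handle, 167 mm from the foot, 28 mm below the handle's top end, half-way through the 16 mm thickness; axes as the board. Overhead: a wall cabinet hangs on the left, its underside 0.48 m above the worktop, where x > 0.48 m and y > 0.03 m
- stand: low white wooden stand, fixed, 155 mm deep (x), 160 wide (y), about 120 high. Origin: middle of its underside; +x points to its back, z up; open side -x. Its back rest (uprights and a top rail) leans back towards +x by 0.349 rad (20 degrees) and reaches 85 mm up from the ledge, which is square to it, 40 mm deep, with a lip 15 mm high in front
- stand_seat (a point): where the middle of the board's foot (its origin) lies when the board lies flat on the back rest, foot on the ledge, centred: 8 mm in front of the back rest's face, on the ledge, 27.5 mm in front of the stand's origin and 38.7 mm above the worktop; axes as the stand
- pepper_mill: turned wooden pepper mill, 58 mm across, 170 mm high, stands loose 13 to 18 cm behind the middle of the stand; origin at the middle of its underside, z up
- salt_shaker: salt shaker of glass and metal, 44 mm across, 90 mm high, stands loose 13 to 18 cm behind the middle of the stand; origin at the middle of its underside, z up
Mind the look-alikes: they are no part of the job. Leave any red look-alike of the salt_shaker alone.

How it is judged (in metres and radians):
At the end, for the whole second after the job is handed in: The board rests on the stand, handle up, leaning back 5 to 35 degrees on the back rest with its grooved face outwards, square to within 0.2 rad, the middle of its foot on the ledge and within 40 mm of the middle of the stand; pepper mill and salt shaker stand upright (angle between board's own x axis and vertical between 0.95 and 1.48 rad and angle between board's own z axis and vertical below 0.62 rad and angle between the y axis of board and the y axis of stand, either way round below 0.2 rad and x of board in the frame of stand between -0.062 and -0.018 m and y of board in the frame of stand between -0.04 and 0.04 m and z of board in the frame of stand between 0.03 and 0.056 m and contact force between board and stand above 0.3 N and linear speed of board below 0.02 m/s and angle between each of pepper_mill, salt_shaker's own z axis and vertical below 0.3 rad); the robot touches nothing.
It fails at once if the pepper mill or the salt shaker is knocked over (angle between any of pepper_mill, salt_shaker's own z axis and vertical above 0.6 rad).
It also fails if it takes over 45 s, if anything falls off the work surface, if the arm or the gripper's body presses on something with over 40 N, if the wrist force passes 120 N, or if a joint passes its speed limit or range.

## Working session

There is one attempt and no reset: what is moved stays moved. The work goes in short steps, Python scripts to look and compute and a shell command to move; the robot and the scene stay as the last step left them, time stands still between calls to the robot, and variables do not carry over. Pictures are saved under pics/ and viewed, at most 10 in all, crops included, and the job is handed in when it is done.

```bash
mkdir -p pics; cat > h.py <<'E'
from station import monitor, optics, job
import numpy as np, cv2
from scipy.spatial.transform import Rotation as R
def grab(n):
    s=monitor.state(); im,d=optics.grab_frame(n); p=optics.camera_params(n)
    if 'cam_to_world' in p: T=np.array(p['cam_to_world'])
    else:
        q=s['tcp_rot']; W=np.eye(4); W[:3,:3]=R.from_quat([q[1],q[2],q[3],q[0]]).as_matrix(); W[:3,3]=s['ee_pos']; T=W@np.array(p['hand_eye'])
    f=im.shape[0]/2/np.tan(np.radians(p['fovy'])/2)
    v,u=np.mgrid[:im.shape[0],:im.shape[1]]
    P=np.stack([(u-p['cx'])/f*d,(v-p['cy'])/f*d,d],-1)@T[:3,:3].T+T[:3,3]
    P[d==0]=np.nan
    return im,d,P
def save(n,im): cv2.imwrite('pics/'+n,im[...,::-1])
E
python3 - <<'E'
from h import *
s=monitor.state(); print({k:np.round(v,3) for k,v in s.items()})
a,d,P=grab('scene'); b,d2,P2=grab('top')
np.savez('s0.npz',a=a,P=P,b=b,P2=P2)
save('scene0.png',a); save('top0.png',b)
E
```

```text
{'clock': np.float64(0.0), 'joint_positions': array([ 1.108,  0.354,  1.634, -0.   ,  1.155, -0.002]), 'qd': array([-0.001,  0.001, -0.001,  0.   , -0.001, -0.002]), 'effort': array([-0.0000e+00, -6.0524e+01, -3.4206e+01, -0.0000e+00,  9.0000e-03,
       -0.0000e+00]), 'ee_pos': array([277.706, 559.406, 247.56 ]), 'tcp_rot': array([-0.   ,  0.228,  0.974, -0.001]), 'contact_force': array([ 1.243, -0.916, -0.859]), 'moment': array([ 0.046, -0.024, -0.007]), 'grip_force': np.float64(0.0), 'width': np.float64(85.354)}
```

View pics/scene0.png

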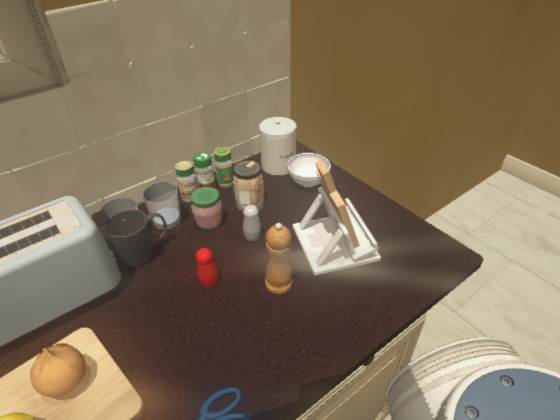

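View pics/top0.png

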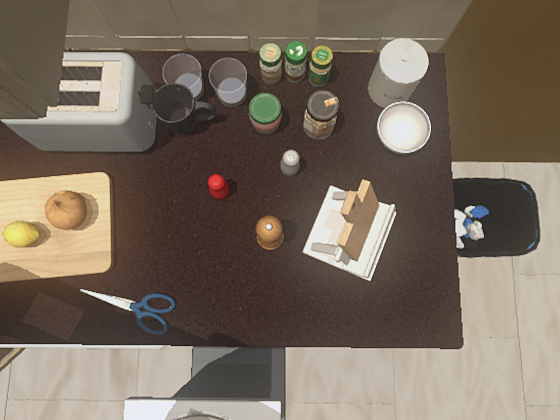

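The top view shows the stand at about (350,232) with the board on it, the mill at (270,232), the grey shaker at (290,162), and a red look-alike shaker at (218,186). The only other board is the big flat one at (60,220), which has an onion and a lemon on it. The board I want is the one on the stand, so I'll check it in a close crop with measurements.

```bash
python3 - <<'E'
from h import *
z=np.load('s0.npz'); a,P,b,P2=z['a'],z['P'],z['b'],z['P2']
c1=cv2.resize(a[150:290,260:400],(560,560),interpolation=3); c2=cv2.resize(b[170:290,290:410],(560,560),interpolation=3)
save('crop0.png',cv2.resize(np.hstack([c1,c2]),(800,400)))
for n,(u,v) in dict(mill=(268,226),salt=(291,156),red=(217,182),standL=(326,190),standF=(395,205),standB=(371,275),standL2=(306,250),scis=(150,300)).items(): print(n,P2[v,u].round())
hsv=cv2.cvtColor(b,cv2.COLOR_RGB2HSV)
roi=np.zeros(b.shape[:2],bool); roi[165:285,298:402]=1
Z=P2[...,2]
wood=roi&(hsv[...,1]>80)&(hsv[...,0]<25)&(hsv[...,2]>80)&(Z>30)
white=roi&(hsv[...,1]<70)&(hsv[...,2]>120)
print(wood.sum(), white.sum())
Q=P2[wood]; print('z pct',np.nanpercentile(Q,[0,2,50,98,100],axis=0).round())
top=P2[wood&(Z>190)]; print('handle top',len(top),top.mean(0).round(), top.min(0).round(),top.max(0).round())
W=P2[white&(Z<40)&(Z>3)]
r=cv2.minAreaRect(W[:,:2].astype(np.float32)); print('stand',r, cv2.boxPoints(r).round())
# plane fit of board from scene + top by SVD
for nm,im,PP,rr in (('top',b,P2,(165,285,298,402)),('scene',a,P,(155,275,300,385))):
    h=cv2.cvtColor(im,cv2.COLOR_RGB2HSV); m=np.zeros(im.shape[:2],bool); m[rr[0]:rr[1],rr[2]:rr[3]]=1
    m&=(h[...,1]>80)&(h[...,0]<25)&(h[...,2]>60)&(PP[...,2]>30)
    q=PP[m]; q=q[np.isfinite(q).all(1)]
    c=np.median(q,0); 
    for _ in range(5):
        _,_,V=np.linalg.svd(q-c,full_matrices=False); n=V[2]; e=np.abs((q-c)@n); k=e<max(4,np.median(e)*2); c=q[k].mean(0); q=q[k] 
    print(nm,len(q),c.round(),n.round(3), q.max(0).round(),q.min(0).round())
E
```

```text
mill [ 481. -133.  169.]
salt [ 639. -176.   89.]
red [583. -26.  88.]
standL [ 590. -256.   -3.]
standF [ 556. -407.    3.]
standB [ 402. -347.   16.]
standL2 [ 453. -210.   20.]
scis [346. 119.   1.]
1801 3893
z pct [[ 431. -376.   37.]
 [ 438. -348.   55.]
 [ 503. -301.  150.]
 [ 561. -264.  223.]
 [ 571. -259.  226.]]
handle top 362 [ 513. -276.  215.] [ 491. -297.  190.] [ 539. -259.  226.]
stand ((494.2549743652344, -305.1019287109375), (157.74281311035156, 160.36968994140625), 67.3160400390625) [[ 390. -347.]
 [ 538. -409.]
 [ 599. -263.]
 [ 451. -201.]]
top 1435 [ 500. -307.  136.] [ 0.361  0.864 -0.351] [ 567. -267.  226.] [ 431. -359.   50.]
scene 560 [ 481. -276.  157.] [ 0.28   0.899 -0.337] [ 564. -255.  224.] [ 435. -315.   44.]
```

View pics/crop0.png

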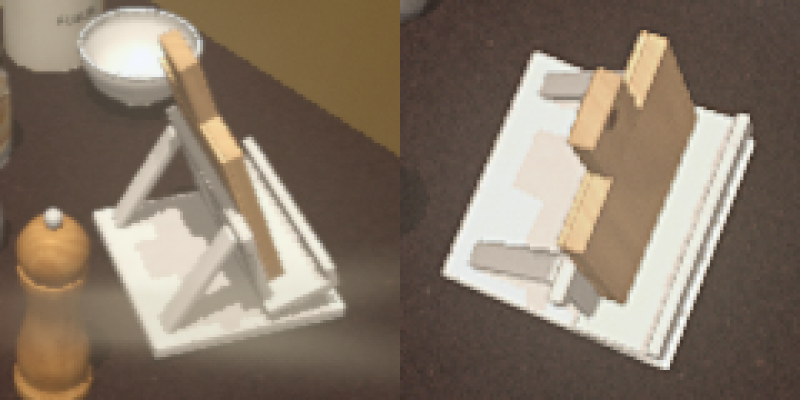

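The crop confirms it: the wooden board leans on the white stand with its plain face outward and its handle up, at (650,65) in the crop. I'll start moving towards a point above the handle.

```bash
cat >> h.py <<'E'
O=np.array([494.3,-305.1,0]); YAW=np.radians(67.3)
e=np.array([np.cos(YAW),np.sin(YAW),0]); f=np.array([-np.sin(YAW),np.cos(YAW),0]); zz=np.array([0,0,1.])
def frame(tilt=20,flip=0):
    t=np.radians(tilt); u=e*np.sin(t)+zz*np.cos(t); N=e*np.cos(t)-zz*np.sin(t)
    s=-1 if flip else 1
    return np.stack([s*f,s*N,-u],1),u,N
def go(p,Rt):
    s=monitor.state(); q=s['tcp_rot']; R0=R.from_quat([q[1],q[2],q[3],q[0]]).as_matrix()
    d=R0.T@(np.array(p)-s['ee_pos']); w=R.from_matrix(R0.T@Rt).as_rotvec(degrees=True)
    print('shift',(d/150).round(3),'turn',(w/30).round(3),'| t',round(s['clock'],2),'F',np.round(s['contact_force'],1),'w',round(s['width'],1),'grip',round(s['grip_force'],1))
def st(p): # world -> stand frame
    d=np.asarray(p)-O; return np.stack([d@e,d@f,d@zz],-1)
E
M='python3 -m pendant'
$M '[{"x":-0.4,"y":-0.5,"z":-0.1},{"x":-0.9,"y":-1,"z":-0.2},{"x":-0.9,"y":-1,"z":-0.2},{"x":-0.9,"y":-1,"z":-0.2},{"x":-0.9,"y":-1,"z":-0.2},{"x":-0.9,"y":-1,"z":-0.2}]'
$M '[{"x":-0.9,"y":-1,"z":-0.2},{"x":-0.9,"y":-1,"z":-0.2},{"x":-0.9,"y":-1,"z":-0.2},{"x":-0.9,"y":-1,"z":-0.2},{"x":-0.9,"y":-1,"z":-0.2},{"x":-0.9,"y":-1,"z":-0.2}]'
$M '[{"x":-0.9,"y":-1},{"x":-0.9,"y":-1},{"x":-0.9,"y":-1},{"x":-0.9,"y":-1},{"x":-0.9,"y":-1},{"x":-0.9,"y":-1}]'
python3 - <<'E'
from h import *
Rt,u,N=frame(); seat=O-27.5*e+38.7*zz-6*f
print(monitor.state()['ee_pos'],monitor.state()['joint_positions']); go(seat+290*u,Rt)
E
```

```text
[277.72483047 559.43917251 247.61469046] [ 1.10760562e+00  3.53600528e-01  1.63407971e+00 -4.04807090e-06
  1.15519600e+00 -2.38012845e-03]
shift [-3.865 -4.041 -0.419] turn [ 0.664 -0.022 -0.122] | t 0.1 F [ 0.1 -0.3  0.4] w 85.4 grip 0.0invalid input at $[0]: expected keys x, y, z, ax, ay, az, hand
invalid input at $[0]: expected keys x, y, z, ax, ay, az, hand
invalid input at $[0]: expected keys x, y, z, ax, ay, az, hand
```

Every row needs all seven keys, so I'll write them out in full.

```bash

python3 -m pendant '[{"x":-0.9,"y":-1,"z":-0.1,"ax":0,"ay":0,"az":0,"hand":0},{"x":-0.9,"y":-1,"z":-0.1,"ax":0,"ay":0,"az":0,"hand":0},{"x":-0.9,"y":-1,"z":-0.1,"ax":0,"ay":0,"az":0,"hand":0},{"x":-0.9,"y":-1,"z":-0.1,"ax":0,"ay":0,"az":0,"hand":0},{"x":-0.9,"y":-1,"z":-0.1,"ax":0,"ay":0,"az":0,"hand":0},{"x":-0.9,"y":-1,"z":-0.1,"ax":0,"ay":0,"az":0,"hand":0}]'
python3 -m pendant '[{"x":-0.9,"y":-1,"z":-0.1,"ax":0,"ay":0,"az":0,"hand":0},{"x":-0.9,"y":-1,"z":-0.1,"ax":0,"ay":0,"az":0,"hand":0},{"x":-0.9,"y":-1,"z":-0.1,"ax":0,"ay":0,"az":0,"hand":0},{"x":-0.9,"y":-1,"z":-0.1,"ax":0,"ay":0,"az":0,"hand":0},{"x":-0.9,"y":-1,"z":-0.1,"ax":0,"ay":0,"az":0,"hand":0},{"x":-0.9,"y":-1,"z":-0.1,"ax":0,"ay":0,"az":0,"hand":0}]'
python3 -m pendant '[{"x":-0.9,"y":-1,"z":-0.1,"ax":0,"ay":0,"az":0,"hand":0},{"x":-0.9,"y":-1,"z":-0.1,"ax":0,"ay":0,"az":0,"hand":0},{"x":-0.9,"y":-1,"z":-0.1,"ax":0,"ay":0,"az":0,"hand":0},{"x":-0.9,"y":-1,"z":-0.1,"ax":0,"ay":0,"az":0,"hand":0},{"x":-0.9,"y":-1,"z":-0.1,"ax":0,"ay":0,"az":0,"hand":0},{"x":-0.9,"y":-1,"z":-0.1,"ax":0,"ay":0,"az":0,"hand":0}]'
python3 - <<'E'
from h import *
Rt,u,N=frame(); seat=O-27.5*e+38.7*zz-6*f
print(monitor.state()['ee_pos'],monitor.state()['joint_positions'].round(2)); go(seat+290*u,Rt)
E
```

```text
clock: 0.6
ee_pos: [332.6, 360.2, 263.3]
tcp_rot: [0.0, 0.229, 0.973, -0.001]
contact_force: [0.2, 1.1, -0.5]
width: 85.2
grip_force: 0.0
clock: 1.1
ee_pos: [387.3, 166.4, 278.6]
tcp_rot: [0.001, 0.23, 0.973, -0.001]
contact_force: [0.4, -0.0, -0.4]
width: 85.7
grip_force: 0.0
clock: 1.6
ee_pos: [442.3, -28.0, 293.8]
tcp_rot: [0.001, 0.23, 0.973, -0.001]
contact_force: [-0.4, 0.2, 1.0]
width: 85.6
grip_force: 0.0
[442.27902755 -27.99973062 293.80472831] [-0.07  0.01  1.95 -0.    1.18 -1.17]
shift [-1.145 -1.017 -0.112] turn [ 0.664 -0.018 -0.13 ] | t 1.6 F [-0.4  0.2  1. ] w 85.6 grip 0.0
```

```bash

python3 -m pendant '[{"x":-0.9,"y":-0.9,"z":-0.1,"ax":0.66,"ay":0,"az":-0.13,"hand":0},{"x":-0.9,"y":-0.9,"z":-0.1,"ax":0.66,"ay":0,"az":-0.13,"hand":0},{"x":-0.9,"y":-0.9,"z":-0.1,"ax":0.66,"ay":0,"az":-0.13,"hand":0},{"x":-0.9,"y":-0.9,"z":-0.1,"ax":0.66,"ay":0,"az":-0.13,"hand":0},{"x":-0.9,"y":-0.9,"z":-0.1,"ax":0.66,"ay":0,"az":-0.13,"hand":0},{"x":-0.9,"y":-0.9,"z":-0.1,"ax":0.66,"ay":0,"az":-0.13,"hand":0},{"x":-0.9,"y":-0.9,"z":-0.1,"ax":0.66,"ay":0,"az":-0.13,"hand":0}]'
python3 - <<'E'
from h import *
Rt,u,N=frame(); seat=O-27.5*e+38.7*zz-6*f
print(monitor.state()['joint_positions'].round(2)); go(seat+290*u,Rt)
im,d,P=grab('wrist'); np.savez('w.npz',im=im,P=P); save('w0.png',im)
E
```

```text
clock: 2.18
ee_pos: [501.6, -204.5, 307.6]
tcp_rot: [-0.04, 0.193, 0.966, -0.167]
contact_force: [0.8, -0.4, 0.3]
width: 85.3
grip_force: 0.0
[-0.19  0.21  1.73 -0.35  1.3  -1.26]
shift [-0.253 -0.16   0.028] turn [ 0.008 -0.022  0.009] | t 2.18 F [ 0.8 -0.4  0.3] w 85.3 grip 0.0
```

View pics/w0.png

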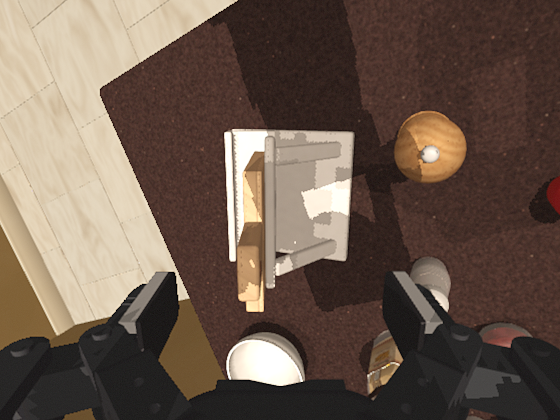

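The wrist view shows the handle's end at about (248,265), the back rest's top rail at (270,210), the mill at (430,145) and the shaker at (432,280). Next I'll measure the handle and the stand from this view.

```bash
cat > m.py <<'E'
from h import *
import sys
z=np.load('w.npz'); im,P=z['im'],z['P']
Rt,u,N=frame(); seat=O-27.5*e+38.7*zz
h=cv2.cvtColor(im,cv2.COLOR_RGB2HSV)
D=P-seat; U,F,NN=D@u,D@f,D@N
roi=np.zeros(U.shape,bool); roi[120:325,215:365]=1
wood=roi&(h[...,1]>70)&(h[...,0]<28)&(np.abs(NN)<25)&(np.abs(F)<95)
pc=lambda x:np.percentile(x,[1,5,50,95,99]).round(1)
for lo,hi in ((175,225),(115,150)):
    m=wood&(U>lo)&(U<hi); print(lo,m.sum(),'U',pc(U[m]),'F',pc(F[m]),'N',pc(NN[m]))
    r=cv2.minAreaRect(np.stack([F[m],NN[m]],1).astype(np.float32)); print(r)
rail=roi&(h[...,1]<60)&(h[...,2]>80)&(U>70)&(U<100); print('rail',rail.sum(),'U',pc(U[rail]),'F',pc(F[rail]),'N',pc(NN[rail]))
base=roi&(h[...,1]<70)&(h[...,2]>70)&(np.abs(P[...,2]-8)<25); q=P[base][:,:2].astype(np.float32)
print('base',cv2.minAreaRect(q))
E
python3 m.py
```

```text
175 1509 U [176.2 181.6 195.3 196.7 197.1] F [-28.9 -26.4  -3.8  13.3  13.7] N [-6.6 -5.6  2.   9.2  9.8]
((-8.008461952209473, 1.3179759979248047), (17.229557037353516, 44.10197448730469), 89.88629150390625)
115 1487 U [117.4 121.5 140.4 142.3 148.6] F [-71.5 -67.7  28.8  56.   56.4] N [-6.5 -5.6  2.8  9.2  9.3]
((-8.046981811523438, 1.253918170928955), (15.984009742736816, 129.2821502685547), 89.90422058105469)
rail 1925 U [70.4 72.1 85.  86.6 87.2] F [-76.4 -67.7   8.8  70.8  78.1] N [ 9.1  9.7 15.3 28.9 32. ]
base ((523.045654296875, -326.8963623046875), (176.16647338867188, 228.15440368652344), 67.49884796142578)
```

The measurements agree with the given sizes. The handle is centred 8 mm off the stand's middle along -y and is square, its end is at 196 mm, and the rail face is at about 9 mm. Next I'll line up with it and go down.

```bash
python3 - <<'E'
from h import *
Rt,u,N=frame(); seat=O-27.5*e+38.7*zz
go(seat+240*u-8*f+1.3*N,Rt);go(seat+166*u-8*f+1.3*N,Rt)
E
```

```text
shift [-0.275 -0.156  0.363] turn [ 0.008 -0.022  0.01 ] | t 2.23 F [ 0.6 -0.3  1. ] w 85.3 grip 0.0
shift [-0.281 -0.158  0.856] turn [ 0.008 -0.022  0.01 ] | t 2.23 F [ 0.6 -0.3  1. ] w 85.3 grip 0.0
```

```bash

python3 -m pendant '[{"x":-0.275,"y":-0.156,"z":0.1,"ax":0.01,"ay":-0.02,"az":0.01,"hand":0},{"x":-0.275,"y":-0.156,"z":0.25,"ax":0.01,"ay":-0.02,"az":0.01,"hand":0},{"x":-0.278,"y":-0.157,"z":0.36,"ax":0.01,"ay":-0.02,"az":0.01,"hand":0},{"x":-0.278,"y":-0.157,"z":0.5,"ax":0.01,"ay":-0.02,"az":0.01,"hand":0},{"x":-0.28,"y":-0.158,"z":0.7,"ax":0.01,"ay":-0.02,"az":0.01,"hand":0},{"x":-0.28,"y":-0.158,"z":0.855,"ax":0.01,"ay":-0.02,"az":0.01,"hand":0},{"x":-0.28,"y":-0.158,"z":0.855,"ax":0.01,"ay":-0.02,"az":0.01,"hand":0}]'
python3 - <<'E'
from h import *
Rt,u,N=frame(); seat=O-27.5*e+38.7*zz
go(seat+166*u-8*f+1.3*N,Rt)
E
```

```text
clock: 2.82
ee_pos: [510.7, -279.0, 191.0]
tcp_rot: [-0.038, 0.193, 0.966, -0.17]
contact_force: [-1.2, 0.2, 0.2]
width: 85.1
grip_force: 0.0
shift [-0.02  -0.007 -0.021] turn [-0.003 -0.013  0.006] | t 2.82 F [-1.2  0.2  0.2] w 85.1 grip 0.0
```

```bash

python3 -m pendant '[{"x":-0.02,"y":-0.007,"z":-0.02,"ax":0,"ay":-0.01,"az":0,"hand":0},{"x":-0.02,"y":-0.007,"z":-0.02,"ax":0,"ay":-0.01,"az":0,"hand":0.5},{"x":-0.02,"y":-0.007,"z":-0.02,"ax":0,"ay":-0.01,"az":0,"hand":1},{"x":-0.02,"y":-0.007,"z":-0.02,"ax":0,"ay":-0.01,"az":0,"hand":1},{"x":-0.02,"y":-0.007,"z":-0.02,"ax":0,"ay":-0.01,"az":0,"hand":1},{"x":-0.02,"y":-0.007,"z":-0.02,"ax":0,"ay":-0.01,"az":0,"hand":1},{"x":-0.02,"y":-0.007,"z":-0.02,"ax":0,"ay":-0.01,"az":0,"hand":1},{"x":-0.02,"y":-0.007,"z":-0.02,"ax":0,"ay":-0.01,"az":0,"hand":1},{"x":-0.02,"y":-0.007,"z":-0.02,"ax":0,"ay":-0.01,"az":0,"hand":1}]' 50
python3 - <<'E'
from h import *
Rt,u,N=frame(); seat=O-27.5*e+38.7*zz
go(seat+166*u-8*f+1.3*N,Rt)
E
```

```text
clock: 3.57
ee_pos: [517.1, -281.6, 198.9]
tcp_rot: [-0.031, 0.193, 0.966, -0.171]
contact_force: [0.8, 3.6, 5.5]
width: 15.2
grip_force: 49.9
shift [0.027 0.011 0.029] turn [-0.002  0.013  0.001] | t 3.57 F [0.8 3.6 5.5] w 15.2 grip 49.9
```

Gripped: 15 mm opening at 50 N. Now I'll lift along the board's axis, moving slightly outward.

```bash

python3 -m pendant '[{"x":0,"y":-0.03,"z":-0.04,"ax":0,"ay":0,"az":0,"hand":1},{"x":0,"y":-0.07,"z":-0.15,"ax":0,"ay":0,"az":0,"hand":1},{"x":0,"y":-0.1,"z":-0.3,"ax":0,"ay":0,"az":0,"hand":1},{"x":0,"y":-0.1,"z":-0.5,"ax":0,"ay":0,"az":0,"hand":1},{"x":0,"y":-0.1,"z":-0.7,"ax":0,"ay":0,"az":0,"hand":1},{"x":0,"y":-0.1,"z":-0.9,"ax":0,"ay":0,"az":0,"hand":1},{"x":0,"y":-0.1,"z":-0.9,"ax":0,"ay":0,"az":0,"hand":1},{"x":0,"y":-0.1,"z":-0.9,"ax":0,"ay":0,"az":0,"hand":1}]' 60
python3 - <<'E'
from h import *
s=monitor.state();Rt,u,N=frame(); seat=O-27.5*e+38.7*zz
d=s['ee_pos']-seat; print('U,F,N',(d@u).round(1),(d@f).round(1),(d@N).round(1),s['joint_positions'].round(2)); go(s['ee_pos'],frame(flip=0)[0])
E
```

```text
clock: 4.23
ee_pos: [528.8, -251.6, 331.5]
tcp_rot: [-0.031, 0.193, 0.966, -0.172]
contact_force: [-0.4, -0.5, -3.0]
width: 15.3
grip_force: 58.8
U,F,N 306.0 -11.2 -15.4 [-0.26  0.24  1.64 -0.36  1.32 -1.33]
shift [0. 0. 0.] turn [-0.002  0.015  0.001] | t 4.23 F [-0.4 -0.5 -3. ] w 15.3 grip 58.8
```

The board is lifted. J6 will go from -1.33 to about +1.8, so I'll turn it about the tool's z axis, +180° in 30° calls.

```bash

for i in 1 2; do python3 -m pendant '[{"x":0,"y":0,"z":0,"ax":0,"ay":0,"az":0.22,"hand":1},{"x":0,"y":0,"z":0,"ax":0,"ay":0,"az":0.45,"hand":1},{"x":0,"y":0,"z":0,"ax":0,"ay":0,"az":0.67,"hand":1},{"x":0,"y":0,"z":0,"ax":0,"ay":0,"az":0.9,"hand":1},{"x":0,"y":0,"z":0,"ax":0,"ay":0,"az":1,"hand":1}]' ; done
python3 - <<'E'
from h import *
s=monitor.state();Rt,u,N=frame(); seat=O-27.5*e+38.7*zz
d=s['ee_pos']-seat; print('U,F,N',(d@u).round(1),(d@f).round(1),(d@N).round(1),s['joint_positions'].round(2)); go(s['ee_pos'],frame(flip=1)[0])
E
```

```text
clock: 4.65
ee_pos: [527.0, -251.8, 327.9]
tcp_rot: [0.012, 0.439, 0.881, -0.174]
contact_force: [0.5, 1.2, -3.0]
width: 14.9
grip_force: 58.8
clock: 5.07
ee_pos: [527.0, -251.9, 327.9]
tcp_rot: [0.057, 0.652, 0.737, -0.165]
contact_force: [-1.6, -0.1, -2.3]
width: 15.6
grip_force: 58.7
U,F,N 302.3 -9.6 -15.1 [-0.26  0.25  1.65 -0.36  1.32 -0.28]
shift [0. 0. 0.] turn [5.00e-03 2.00e-03 3.99e+00] | t 5.07 F [-1.6 -0.1 -2.3] w 15.6 grip 58.7
```

```bash

for i in 1 2 3 4; do python3 -m pendant '[{"x":0,"y":0,"z":0,"ax":0,"ay":0,"az":0.22,"hand":1},{"x":0,"y":0,"z":0,"ax":0,"ay":0,"az":0.45,"hand":1},{"x":0,"y":0,"z":0,"ax":0,"ay":0,"az":0.67,"hand":1},{"x":0,"y":0,"z":0,"ax":0,"ay":0,"az":0.9,"hand":1},{"x":0,"y":0,"z":0,"ax":0,"ay":0,"az":1,"hand":1}]' | head -1; done
python3 - <<'E'
from h import *
s=monitor.state();Rt,u,N=frame(); seat=O-27.5*e+38.7*zz
d=s['ee_pos']-seat; print('U,F,N',(d@u).round(1),(d@f).round(1),(d@N).round(1),s['joint_positions'].round(2)); go(s['ee_pos'],frame(flip=1)[0])
im,d,P=grab('wrist'); np.savez('w.npz',im=im,P=P); save('w1.png',im)
a,d,P=grab('scene'); np.savez('s1.npz',a=a,P=P); b,d,P2=grab('top'); np.savez('t1.npz',a=b,P=P2)
save('c1.png',np.hstack([cv2.resize(a[80:300,220:440],(400,400)),cv2.resize(im,(400,400))]))
E
```

```text
clock: 5.48
clock: 5.9
clock: 6.32
clock: 6.73
U,F,N 302.3 -9.6 -15.1 [-0.26  0.25  1.65 -0.36  1.32  1.82]
shift [0. 0. 0.] turn [ 0.004 -0.003 -0.01 ] | t 6.73 F [ 0.4  0.2 -2.4] w 15.5 grip 58.8
```

View pics/c1.png

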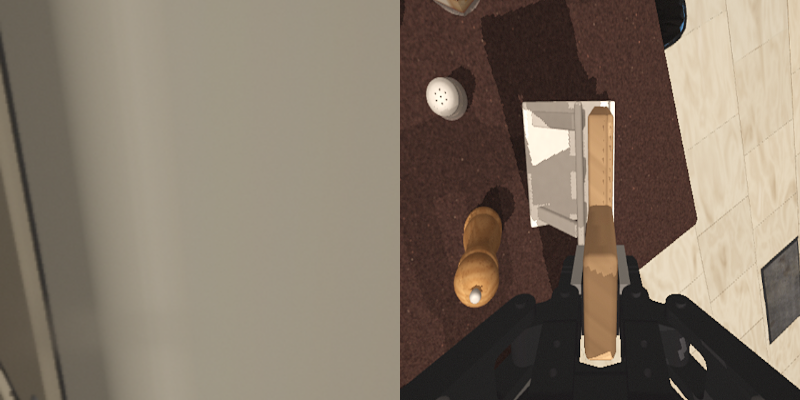

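The wrist view (right half) shows the board in the grip with the groove side now on the right, facing outward. Its shoulder is at (600,160), and the mill (475,270) and shaker (445,98) are still standing. The arm blocks the scene camera. Now I'll measure the held board.

```bash
python3 - <<'E'
from h import *
Rt,u,N=frame(); seat=O-27.5*e+38.7*zz
pc=lambda x:np.percentile(x,[1,5,50,95,99]).round(1)
z=np.load('w.npz'); im,P=z['im'],z['P']; h=cv2.cvtColor(im,cv2.COLOR_RGB2HSV)
D=P-seat; U,F,NN=D@u,D@f,D@N
wood=(h[...,1]>70)&(h[...,0]<28)&(np.abs(NN+15)<40)&(np.abs(F)<100)&(U>90)
wood[:,:245]=0; wood[:,440:]=0
print('all',wood.sum(),'U',pc(U[wood]),'F',pc(F[wood]),'N',pc(NN[wood]))
for lo,hi in ((260,285),(290,350)):
    m=wood&(U>lo)&(U<hi); print(lo,m.sum(),'U',pc(U[m]),'F',pc(F[m]),'N',pc(NN[m]))
    if m.sum()>50: print(cv2.minAreaRect(np.stack([F[m],NN[m]],1).astype(np.float32)))
# face tilt from top view: outward plane
z=np.load('t1.npz'); im,P=z['a'],z['P']; h=cv2.cvtColor(im,cv2.COLOR_RGB2HSV)
D=P-seat; U,F,NN=D@u,D@f,D@N
m=(h[...,1]>70)&(h[...,0]<28)&(np.abs(NN+15)<40)&(np.abs(F)<90)&(U>90)&(U<345)
print('top',m.sum()); 
if m.sum()>50: print('U',pc(U[m]),'F',pc(F[m]),'N',pc(NN[m])); face=m&(NN<-18); print(face.sum(), np.linalg.lstsq(np.c_[U[face],F[face],np.ones(face.sum())],NN[face],rcond=None)[0])
E
```

```text
all 10737 U [241.3 271.8 322.7 328.  328.5] F [-77.4 -73.  -33.    3.3   7.6] N [-23.3 -22.5 -15.5  -8.4  -7.5]
260 3601 U [270.2 271.4 272.7 277.5 283.6] F [-77.2 -75.6 -55.2 -34.1 -33.4] N [-23.2 -22.5 -15.6  -8.7  -8.1]
((-54.52680587768555, -15.66971492767334), (45.564876556396484, 15.598896980285645), 0.26306387782096863)
290 6824 U [291.9 299.7 326.9 328.1 328.6] F [-34.2 -34.  -20.8   5.    8.3] N [-23.4 -22.4 -15.3  -8.2  -7.2]
((-8.568763732910156, -24.431415557861328), (45.43997573852539, 47.931129455566406), 21.218029022216797)
top 1927
U [136.7 142.  231.  321.6 328.1] F [-73.8 -67.   10.5  52.4  53.2] N [-24.5 -24.2 -23.2 -10.8  -8.5]
1549 [ 5.87425852e-03  6.33150007e-03 -2.42733481e+01]
```

The held board is parallel to the rest. Its foot is at U=132.5, and its centre is at F=-12, N=-15.6. I'll descend most of the way while moving to the middle.

```bash

python3 -m pendant '[{"x":-0.08,"y":-0.04,"z":0.1,"ax":0,"ay":0,"az":-0.01,"hand":1},{"x":-0.08,"y":-0.04,"z":0.25,"ax":0,"ay":0,"az":-0.01,"hand":1},{"x":-0.08,"y":-0.04,"z":0.4,"ax":0,"ay":0,"az":-0.01,"hand":1},{"x":-0.08,"y":-0.04,"z":0.55,"ax":0,"ay":0,"az":-0.01,"hand":1},{"x":-0.08,"y":-0.04,"z":0.7,"ax":0,"ay":0,"az":-0.01,"hand":1},{"x":-0.08,"y":-0.04,"z":0.76,"ax":0,"ay":0,"az":-0.01,"hand":1},{"x":-0.08,"y":-0.04,"z":0.78,"ax":0,"ay":0,"az":-0.01,"hand":1},{"x":-0.08,"y":-0.04,"z":0.78,"ax":0,"ay":0,"az":-0.01,"hand":1},{"x":-0.08,"y":-0.04,"z":0.78,"ax":0,"ay":0,"az":-0.01,"hand":1},{"x":-0.08,"y":-0.04,"z":0.78,"ax":0,"ay":0,"az":-0.01,"hand":1}]'
python3 - <<'E'
from h import *
s=monitor.state();Rt,u,N=frame(); seat=O-27.5*e+38.7*zz
d=s['ee_pos']-seat; print('TCP U,F,N',(d@u).round(1),(d@f).round(1),(d@N).round(1),'want 171,2.4,1'); go(seat+171*u+2.4*f+1*N,frame(flip=1)[0])
E
```

```text
clock: 7.72
ee_pos: [505.4, -279.1, 219.5]
tcp_rot: [0.172, 0.966, -0.19, -0.031]
contact_force: [0.1, -0.1, -2.9]
width: 15.2
grip_force: 58.7
TCP U,F,N 188.9 -0.2 -9.5 want 171,2.4,1
shift [-0.018 -0.07   0.119] turn [ 0.003 -0.014  0.011] | t 7.72 F [ 0.1 -0.1 -2.9] w 15.2 grip 58.7
```

```bash

python3 -m pendant '[{"x":-0.015,"y":-0.02,"z":0.03,"ax":0,"ay":0,"az":0,"hand":1},{"x":-0.015,"y":-0.04,"z":0.06,"ax":0,"ay":0,"az":0.01,"hand":1},{"x":-0.015,"y":-0.055,"z":0.09,"ax":0,"ay":0,"az":0.01,"hand":1},{"x":-0.015,"y":-0.065,"z":0.11,"ax":0,"ay":0,"az":0.01,"hand":1},{"x":-0.015,"y":-0.065,"z":0.115,"ax":0,"ay":0,"az":0.01,"hand":1},{"x":-0.015,"y":-0.065,"z":0.115,"ax":0,"ay":0,"az":0.01,"hand":1},{"x":-0.015,"y":-0.065,"z":0.115,"ax":0,"ay":0,"az":0.01,"hand":1}]'
python3 - <<'E'
from h import *
s=monitor.state();Rt,u,N=frame(); seat=O-27.5*e+38.7*zz
d=s['ee_pos']-seat; print('TCP U,F,N',(d@u).round(1),(d@f).round(1),(d@N).round(1)); go(seat+171*u+2.4*f+1*N,frame(flip=1)[0])
E
```

```text
clock: 8.3
ee_pos: [504.0, -275.2, 198.9]
tcp_rot: [0.171, 0.966, -0.193, -0.032]
contact_force: [0.3, 2.6, 2.8]
width: 15.7
grip_force: 59.6
TCP U,F,N 170.7 2.6 0.5
shift [ 0.001 -0.003 -0.002] turn [ 0.002 -0.011  0.001] | t 8.3 F [0.3 2.6 2.8] w 15.7 grip 59.6
```

The contact is light: the wrist force moved by about 6 N, so the board is resting on the ledge. I'll release and check it before retreating.

```bash

python3 -m pendant '[{"x":0,"y":0,"z":0,"ax":0,"ay":0,"az":0,"hand":0.7},{"x":0,"y":0,"z":0,"ax":0,"ay":0,"az":0,"hand":0.5},{"x":0,"y":0,"z":0,"ax":0,"ay":0,"az":0,"hand":0.2},{"x":0,"y":0,"z":0,"ax":0,"ay":0,"az":0,"hand":0},{"x":0,"y":0,"z":0,"ax":0,"ay":0,"az":0,"hand":0},{"x":0,"y":0,"z":0,"ax":0,"ay":0,"az":0,"hand":0},{"x":0,"y":0,"z":0,"ax":0,"ay":0,"az":0,"hand":0},{"x":0,"y":0,"z":0,"ax":0,"ay":0,"az":0,"hand":0}]'
python3 -m pendant '[{"x":0,"y":0,"z":-0.1,"ax":0,"ay":0,"az":0,"hand":0},{"x":0,"y":0,"z":-0.3,"ax":0,"ay":0,"az":0,"hand":0},{"x":0,"y":0,"z":-0.5,"ax":0,"ay":0,"az":0,"hand":0},{"x":0,"y":0,"z":-0.75,"ax":0,"ay":0,"az":0,"hand":0},{"x":0,"y":0,"z":-0.9,"ax":0,"ay":0,"az":0,"hand":0},{"x":0,"y":0,"z":-0.9,"ax":0,"ay":0,"az":0,"hand":0},{"x":0,"y":0,"z":-0.9,"ax":0,"ay":0,"az":0,"hand":0}]'
python3 - <<'E'
from h import *
Rt,u,N=frame(); seat=O-27.5*e+38.7*zz
pc=lambda x:np.percentile(x,[1,5,50,95,99]).round(1)
im,_,P=grab('wrist'); h=cv2.cvtColor(im,cv2.COLOR_RGB2HSV)
b,_,P2=grab('top')
save('end.png',np.hstack([cv2.resize(im,(400,300)),cv2.resize(b[130:310,210:450],(400,300),interpolation=3)]))
D=P-seat; U,F,NN=D@u,D@f,D@N
wood=(h[...,1]>70)&(h[...,0]<28)&(np.abs(NN)<30)&(np.abs(F)<100)
for lo,hi in ((175,225),(115,150)):
    m=wood&(U>lo)&(U<hi); print(lo,m.sum(),'U',pc(U[m]),'F',pc(F[m]),'N',pc(NN[m]))
h=cv2.cvtColor(b,cv2.COLOR_RGB2HSV); D=P2-seat; U,F,NN=D@u,D@f,D@N
m=(h[...,1]>70)&(h[...,0]<28)&(NN<0)&(NN>-25)&(np.abs(F)<90)&(U>20)&(U<200)
print(m.sum(),'F',pc(F[m]),np.linalg.lstsq(np.c_[U[m],F[m],np.ones(m.sum())],NN[m],rcond=None)[0])
E
```

```text
clock: 8.97
ee_pos: [503.7, -275.3, 198.7]
tcp_rot: [0.171, 0.966, -0.193, -0.032]
contact_force: [0.1, 0.7, -0.2]
width: 85.3
grip_force: 0.0
clock: 9.55
ee_pos: [521.7, -232.1, 326.8]
tcp_rot: [0.172, 0.966, -0.193, -0.03]
contact_force: [-0.4, 0.5, -0.4]
width: 85.3
grip_force: 0.0
175 1353 U [178.3 187.1 195.2 196.4 196.8] F [-23.4 -23.1  -4.2  16.7  18.9] N [-6.1 -5.3  1.7  8.6  9.6]
115 1427 U [138.  139.  140.4 141.7 146.3] F [-65.9 -63.6 -35.5  58.5  61.5] N [-7.  -6.   1.   8.3  8.5]
1390 F [-59.8 -49.6   7.9  60.7  64.4] [ 1.63289799e-02  7.28104060e-03 -8.00859678e+00]
```

View pics/end.png

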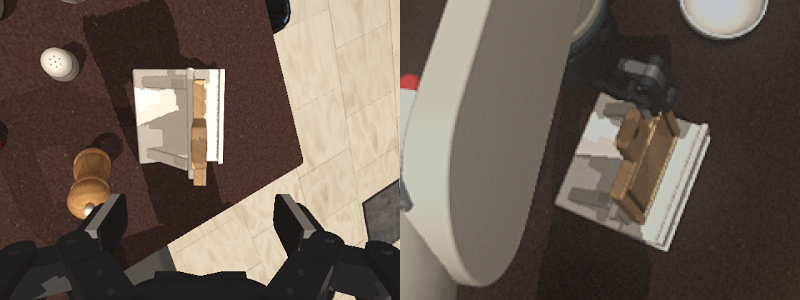

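The board sits flat on the rest with its foot on the ledge, centred to about 2 mm and square. The groove outline faces outward (right half, around (650,170)). The mill (90,185) and shaker (60,63) are upright, and the gripper is clear of everything.

```bash
python3 -c "
from station import job; print(job.job_done())"
```

```text
the job is handed in; nothing more can be done
None
```

The board is turned over and back on the stand, groove side out, square and within about 2 mm of the middle; the pepper mill and salt shaker are still upright, and the job was handed in at about 9.7 s (no verdict came back).

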